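# Unload the toy lorry into the display trays

### The job

Unstack the cargo of the wooden toy lorry and set every piece, upright and flat on the floor of its tray, in the display tray that matches its shape and size: large square crate, large round tub, small square chest, small round barrel. Leave the lorry standing where it is.

Things in the scene. Friction and masses are not known exactly. Their poses are not given: they have to be found in the camera images.
- lorry: toy lorry, red cab, flat plank bed, 235 mm long, loose, 600 g, wheels fixed. Origin: centre of underside, on the table; x forward to the cab, z up. Bed top 42 mm above table, 78 mm wide (y), x -105 to +55 mm, no side boards. Cab from x +59 mm, 70 mm wide, top 90 mm above table. Cargo: two piles centred at about x -64 and +14 mm, y 0; each a small piece on a large one.
- crate: large square wooden crate, closed solid block 58 x 58 x 36 mm high, light wood with dark lines, about 60 to 130 g. Origin: centre of its underside; z up; x and y along its sides, which start about parallel to the lorry's. Starts directly on the lorry's bed (front or rear position, either), its underside 42 mm above the table, with one of the two small pieces standing on it.
- tub: large round wooden tub, closed solid cylinder 58 mm diameter, 36 mm high, light wood with two dark hoops, about 55 to 115 g. Origin: centre of its underside; z up. Starts directly on the lorry's bed (front or rear position, either), its underside 42 mm above the table, with one of the two small pieces standing on it.
- chest: small square wooden chest, solid block 36 x 36 x 42 mm high, light wood with dark lines, about 30 to 60 g. Origin: centre of its underside; z up; x and y along its sides, which start about parallel to the lorry's. Starts on top of one of the two larger cargo pieces (either one), about centred on it, its underside 78 mm above the table.
- barrel: small round wooden barrel, solid straight cylinder 36 mm diameter, 42 mm high, light wood with two dark hoops, about 25 to 50 g. Origin: centre of its underside; z up. Starts on top of one of the two larger cargo pieces (either one), about centred on it, its underside 78 mm above the table.
- crate_tray: the large square display tray, dark wood, fixed to the table, for the crate: an open square tray, 78 mm inside and 90 mm outside (side), rim top 14 mm above the table, floor 4 mm thick. It fits the crate with about 10 mm to spare all round. Origin: centre of its underside, on the table; z up; x and y along its sides.
- tub_tray: the large round display tray, dark wood, fixed to the table, for the tub: an open round tray, 78 mm inside and 90 mm outside (diameter), rim top 14 mm above the table, floor 4 mm thick. It fits the tub with about 10 mm to spare all round. Origin: centre of its underside, on the table; z up.
- chest_tray: the small square display tray, dark wood, fixed to the table, for the chest: an open square tray, 56 mm inside and 68 mm outside (side), rim top 14 mm above the table, floor 4 mm thick. It fits the chest with about 10 mm to spare all round. Origin: centre of its underside, on the table; z up; x and y along its sides.
- barrel_tray: the small round display tray, dark wood, fixed to the table, for the barrel: an open round tray, 56 mm inside and 68 mm outside (diameter), rim top 14 mm above the table, floor 4 mm thick. It fits the barrel with about 10 mm to spare all round. Origin: centre of its underside, on the table; z up.

How it is judged:
By the outcome, as a careful person would: the job done as asked, in the order asked, and still so for the second after the job is handed in, with the robot touching nothing.
It also fails if it takes over 115 s, if anything falls off the work surface, if the arm or the gripper's body presses on something with over 40 N, if the wrist force passes 120 N, or if a joint passes its speed limit or range.

### The arm

A 6-joint arm with a two-finger parallel gripper is mounted at the origin on the work surface. World frame = base frame: x ahead of the robot, y to its left, z up, the work surface at z = 0. Lengths are in m, angles in rad, forces in N, time in s.
With the tool pointing down it reaches from about 0.3 to 0.775 m from the base axis. Payload 14.6 kg.
Tool frame: the origin (TCP) lies midway between the tips of the shut fingers; the grasp point (between the pads) lies 19 mm behind it (ctrl.grip_depth is the z of the grasp point in the tool frame, in m); z points along the fingers, y is the line along which they close (so a half turn about z gives the same grasp; the last joint's range is limited). The gripper opens to 94 mm and grips with 3 to 60 N. Pads are 16 mm wide; open, the fingers measure 119 mm over their backs; the gripper's body (75 mm by 177 mm) begins 78 mm behind the grasp point.
Start: joints at [-1.214, 0.3, 1.521, -0, 1.321, -0.067], TCP at [0.226, -0.501, 0.205] pointing down, gripper open.
Joint ranges: [-3.03, 3.03], [-0.79, 2.21], [0.23, 2.52], [-1.04, 4.18], [0, 3.07], [-2.55, 2.55]. Speed limits (rad/s): [2.22, 2.22, 2.57, 3.14, 3.14, 3.14].

### API

Orientations are given as [roll, pitch, yaw] about the fixed x, y, z axes, in that order (R = Rz(yaw) Ry(pitch) Rx(roll)).
In Python, from station import ctrl gives the robot as it stands. The module is installed in compiled form; this text tells all that it offers.
- The arm moves only by the tool carry_out, never from a script. Its argument "commands" is a list of rows, each a list of 3 entries, a list of its own where there are three numbers: the closure, from 0 (fully open) to 1 (shut), then the shift along the tool's x, y, z in mm, then the turn, a rotation vector about the tool's x, y, z in rad. In form: [[gripper, [tx, ty, tz], [wx, wy, wz]], ...]. A call has 1 to 10 rows; each row shifts and turns the commanded pose from where the row before left it, along the tool's axes as they then stand; what a row does not reach is not made up. A row lasts 1/8 s, in which the tool goes at most 62.5 mm and 10.7 degrees, less where a joint would pass 70% of its speed; a pose out of reach is approached as far as the arm can. A call with a gripper value outside its range is refused whole. The fingers move at their own pace and stop on an object; "squeeze" is the grip in N (left out, the last holds). Time passes only in rows, so rows that do not move let the fingers close. It gives the time, the measured TCP pose, the force, the opening and the grip force at its end, in the units of the state.
- ctrl.get_obs(): the state, without advancing time (a new reading comes with each control period).
- ctrl.camera(name): name is "scene" or "top" or "wrist"; returns a dict with "img" (384x512x3 uint8, blue, green, red), "camera_matrix" (3x3 intrinsics, pixels), "k1" (the pictures are not rectified: a ray, as slopes to the right and down, at radius r is drawn at 1 + k1 r^2 times it, then the intrinsics apply), "rvec" (rotation vector, rad) and "tvec" (3), from world to camera coordinates, as OpenCV has them. Camera axes: x right, y down, z forward; pixel columns grow to the right and rows downward; lengths in m; the calibration is good to about 2 mm. A picture is of the moment at which its call begins. There is no depth.
- ctrl.hand_in(): hands the job in; it is judged then, once.
Trained networks look in the newest picture that a camera, given by its name, has taken for a name from the list of things; names that differ only in an ending like _2 or _b are one class to them, and where a whole thing is asked for, a point or a joint stands for the part that bears it (a point fixed in the world has none). Each returns a list of dicts, best first, with "score" (0 to 1); they miss things now and then, are a little off and sometimes report something else, mostly with a low value. They report only what shows in the picture. A call takes as long as a camera call.
- ctrl.outline_of(thing, camera): "region" (384x512 bool, what is visible of it).
- ctrl.place_of(thing, camera): "at" ([x, y, z] in m, in world coordinates, good to about 4 mm: a listed point, or the origin of a listed thing).
The state is a dict: "time_s": time; "qpos": joint angles; "joint_vel": joint speeds; "tau": joint torques, N m; "ee_pos": TCP position; "eef_rot": TCP orientation; "force": force on the tool from outside, world axes, zero at the start; "moment": the same for the moment, N m; "grip_width": finger opening in m; "grip_force": force on a finger pad.
Only numpy, scipy, OpenCV 4.12 (cv2) and the standard library are available. Lean on these libraries where they do the work, as an engineer would, in place of code of your own. Each camera call takes 0.05 s, during which the arm holds its last target. There are 200 camera calls.

## Working session

There is one attempt and no reset: what is moved stays moved. The work goes in short steps, Python scripts to look and compute and a tool call to move; the robot and the scene stay as the last step left them, time stands still between calls to the robot, and variables do not carry over. Pictures are saved under pics/ and viewed, at most 14 in all, crops included, and the job is handed in when it is done.

Besides the shell and the picture viewer there is one more tool, called as a command line: name --argument value ..., lists and objects as JSON in quotes. carry_out: Moves the arm, as the interface text tells. Its arguments: {"type":"object","properties":{"commands":{"type":"array","items":{"type":"array"}},"squeeze":{"type":"number"}},"required":["commands"]}

```bash
mkdir -p pics; python3 - <<'E'
from station import ctrl
import cv2,numpy as np
for c in ["scene","top"]:
    d=ctrl.camera(c); cv2.imwrite(f"pics/{c}0.png",d["img"])
    for t in ["lorry","crate","tub","chest","barrel","crate_tray","tub_tray","chest_tray","barrel_tray"]:
        r=ctrl.place_of(t,c); print(c,t,[(np.round(q["at"],3).tolist(),round(q["score"],2)) for q in r[:2]])
o=ctrl.get_obs(); print(o["ee_pos"],o["eef_rot"],o["grip_width"],o["time_s"])
E
```

```text
scene lorry [([0.581, -0.001, 0.002], 0.78)]
scene crate [([0.519, 0.002, 0.038], 0.89)]
scene tub [([0.594, -0.004, 0.039], 0.74)]
scene chest [([0.512, 0.0, 0.082], 0.85)]
scene barrel [([0.592, -0.001, 0.08], 0.72), ([0.476, -0.204, -0.001], 0.28)]
scene crate_tray [([0.606, -0.222, 0.001], 0.95)]
scene tub_tray [([0.467, 0.205, -0.0], 0.82)]
scene chest_tray [([0.543, -0.335, -0.003], 0.89), ([0.607, -0.221, -0.001], 0.48)]
scene barrel_tray [([0.475, -0.206, -0.001], 0.63)]
top lorry [([0.578, 0.0, 0.004], 0.65)]
top crate [([0.518, -0.002, 0.04], 0.59)]
top tub [([0.601, -0.007, 0.041], 0.62), ([0.514, 0.001, 0.075], 0.61)]
top chest [([0.517, 0.001, 0.074], 0.65), ([0.517, -0.001, 0.041], 0.61)]
top barrel [([0.592, 0.001, 0.08], 0.54)]
top crate_tray [([0.606, -0.219, 0.001], 0.57), ([0.591, 0.002, 0.077], 0.26)]
top tub_tray [([0.517, 0.002, 0.074], 0.69), ([0.466, 0.199, 0.004], 0.59)]
top chest_tray [([0.547, -0.343, 0.001], 0.8)]
top barrel_tray [([0.474, -0.204, 0.003], 0.8)]
[ 0.22615861 -0.50133359  0.20543068] [-3.14156326e+00  1.23146172e-05  4.23769970e-01] 0.09400547277630308 1.0
```

View pics/top0.png

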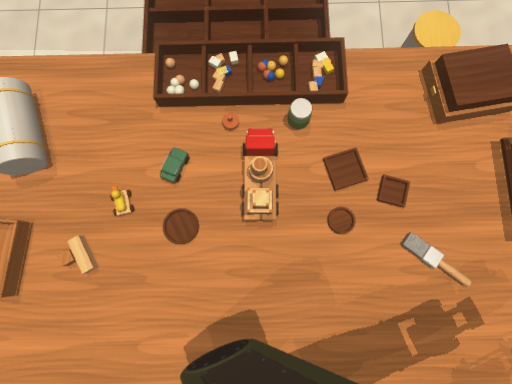

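View pics/scene0.png

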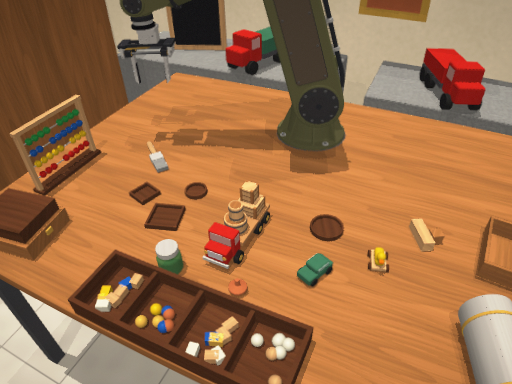

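The top picture shows the lorry facing +x, with the barrel on the tub in front (260,165) and the chest on the crate at the rear (260,198). The trays are at (345,169) for the crate, (392,191) chest, (341,220) barrel and (181,226) tub. Next I'll get precise centres and yaws from the outlines.

```bash
cat > h.py <<'E'
from station import ctrl
import cv2,numpy as np
def proj(d,px,z):
    K=d["camera_matrix"];k=d["k1"]
    p=np.atleast_2d(px).astype(float); n=(p-K[[0,1],2])/[K[0,0],K[1,1]]
    u=n.copy()
    for _ in range(20): u=n/(1+k*(u**2).sum(1,keepdims=True))
    R=cv2.Rodrigues(np.array(d["rvec"],float))[0]; t=np.array(d["tvec"]).ravel()
    C=-R.T@t; r=np.c_[u,np.ones(len(u))]@R
    return (C+r*((z-C[2])/r[:,2])[:,None])[:,:2]
def rect(thing,cam,d,z):
    for q in ctrl.outline_of(thing,cam)[:2]:
        m=q["region"].astype(np.uint8)
        c=max(cv2.findContours(m,0,1)[0],key=len)[:,0]
        w=proj(d,c,z).astype(np.float32)
        (x,y),(a,b),ang=cv2.minAreaRect(w)
        print(cam,thing,"%.2f c=(%.4f %.4f) size %.3f %.3f ang %.1f"%(q["score"],x,y,a,b,ang))
E
python3 - <<'E'
from h import *
for c in ["top","scene"]:
    d=ctrl.camera(c)
    for t,z in [("crate_tray",.014),("tub_tray",.014),("chest_tray",.014),("barrel_tray",.014),("chest",.12),("barrel",.12),("crate",.06),("lorry",.04)]: rect(t,c,d,z)
E
```

```text
top crate_tray 0.94 c=(0.6050 -0.2199) size 0.092 0.096 ang 17.5
top tub_tray 0.73 c=(0.4651 0.1998) size 0.088 0.087 ang 89.0
top chest_tray 0.62 c=(0.5447 -0.3377) size 0.070 0.069 ang 74.1
top barrel_tray 0.85 c=(0.4708 -0.2028) size 0.066 0.067 ang 42.6
top chest 0.73 c=(0.5115 -0.0011) size 0.034 0.038 ang 88.9
top barrel 0.60 c=(0.5886 -0.0003) size 0.034 0.042 ang 88.8
top barrel 0.16 c=(0.4547 0.1762) size 0.078 0.077 ang 1.9
top crate 0.57 c=(0.5182 0.0038) size 0.055 0.063 ang 89.3
top lorry 0.88 c=(0.5909 -0.0014) size 0.089 0.233 ang 88.8
top lorry 0.48 c=(0.5943 -0.0045) size 0.053 0.063 ang 17.9
scene crate_tray 0.63 c=(0.6116 -0.2160) size 0.102 0.093 ang 15.9
scene crate_tray 0.58 c=(0.4710 0.2048) size 0.099 0.088 ang 18.7
scene tub_tray 0.58 c=(0.4704 0.2037) size 0.093 0.095 ang 55.6
scene chest_tray 0.69 c=(0.5520 -0.3342) size 0.084 0.075 ang 73.5
scene chest_tray 0.18 c=(0.4710 0.2043) size 0.088 0.096 ang 75.5
scene barrel_tray 0.72 c=(0.4797 -0.1995) size 0.079 0.066 ang 30.5
scene chest 0.54 c=(0.5349 0.0094) size 0.089 0.050 ang 17.2
scene barrel 0.49 c=(0.6115 0.0120) size 0.075 0.033 ang 27.9
scene crate 0.90 c=(0.5171 0.0093) size 0.056 0.093 ang 89.0
scene lorry 0.81 c=(0.5969 -0.0015) size 0.125 0.248 ang 88.7
scene lorry 0.34 c=(0.4491 -0.0357) size 0.094 0.049 ang 24.7
```

carry_out --commands '[[0, [0, 0, 0], [0, 0, 0.148]], [0, [0, 0, 0], [0, 0, 0.148]], [0, [0, 0, 0], [0, 0, 0.148]], [0, [39, -72, 0], [0, 0, 0]], [0, [39, -72, 0], [0, 0, 0]]]'

```text
time_s: 2.52
ee_pos: [0.2882, -0.3914, 0.2052]
eef_rot: [-3.141, 0.0, -0.022]
force: [1.5, -1.0, 0.4]
grip_width: 0.0944
grip_force: 0.0
```

carry_out --commands '[[0, [27, -49, 0], [0, 0, 0]], [0, [27, -49, 0], [0, 0, 0]], [0, [27, -49, 0], [0, 0, 0]], [0, [27, -49, 0], [0, 0, 0]], [0, [27, -49, 0], [0, 0, 0]], [0, [27, -49, 0], [0, 0, 0]], [0, [27, -49, 0], [0, 0, 0]], [0, [29, -52, 0], [0, 0, 0]], [0, [0, 0, 0], [0, 0, 0]]]'

```text
time_s: 3.65
ee_pos: [0.5147, 0.0008, 0.2051]
eef_rot: [-3.141, 0.0, -0.016]
force: [-0.6, -0.2, 0.0]
grip_width: 0.094
grip_force: 0.0
```

```bash
python3 - <<'E'
from h import *
d=ctrl.camera("wrist"); cv2.imwrite("pics/w1.png",d["img"]); o=ctrl.get_obs(); print(o["ee_pos"],o["eef_rot"])
for t,z in [("chest",.12),("barrel",.12)]:
    rect(t,"wrist",d,z); print(t,[(np.round(q["at"],3).tolist(),round(q["score"],2)) for q in ctrl.place_of(t,"wrist")[:2]])
E
```

```text
[ 0.51402604 -0.00091143  0.20505856] [ 3.14157438e+00  7.02848161e-04 -1.74443657e-02]
wrist chest 0.67 c=(0.5200 -0.0005) size 0.038 0.046 ang 89.0
wrist chest 0.41 c=(0.5611 -0.2382) size 0.057 0.049 ang 71.7
chest [([0.514, -0.001, 0.076], 0.65)]
wrist barrel 0.88 c=(0.5936 -0.0001) size 0.034 0.034 ang 89.1
barrel [([0.595, -0.004, 0.081], 0.96)]
```

View pics/w1.png

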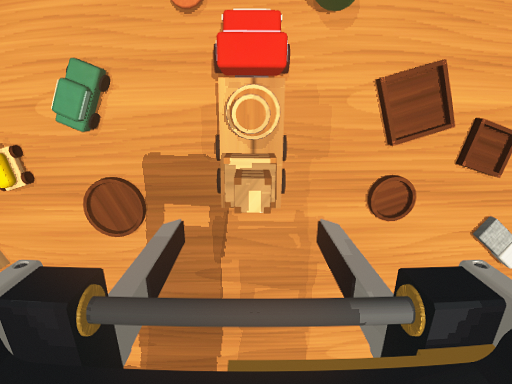

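The wrist view has the chest at (250,190) centred between the fingers and the barrel at (252,108). I'll descend on the chest.

carry_out --commands '[[0, [0, 0, 40], [0, 0, 0]], [0, [0, 0, 40], [0, 0, 0]], [0, [0, 0, 32], [0, 0, 0]], [0, [0, 0, 0], [0, 0, 0]], [1, [0, 0, 0], [0, 0, 0]], [1, [0, 0, 0], [0, 0, 0]], [1, [0, 0, 0], [0, 0, 0]], [1, [0, 0, 0], [0, 0, 0]], [1, [0, 0, 0], [0, 0, 0]], [1, [0, 0, 0], [0, 0, 0]]]' --squeeze 15

```text
time_s: 5.15
ee_pos: [0.5138, -0.0021, 0.0935]
eef_rot: [3.142, 0.0, -0.02]
force: [0.1, -0.3, -0.0]
grip_width: 0.0374
grip_force: 0.1
```

carry_out --commands '[[1, [0, 0, 0], [0, 0, 0]], [1, [0, 0, 0], [0, 0, 0]], [1, [0, 0, -15], [0, 0, 0]], [1, [0, 0, -30], [0, 0, 0]], [1, [0, 0, -30], [0, 0, 0]], [1, [0, 0, 0], [0, 0, 0]]]'

```text
time_s: 5.9
ee_pos: [0.5149, -0.0022, 0.1712]
eef_rot: [3.141, -0.005, -0.02]
force: [-0.2, 0.1, -0.6]
grip_width: 0.036
grip_force: 15.0
```

carry_out --commands '[[1, [5, 48, 0], [0, 0, 0]], [1, [5, 48, 0], [0, 0, 0]], [1, [5, 48, 0], [0, 0, 0]], [1, [5, 48, 0], [0, 0, 0]], [1, [5, 48, 0], [0, 0, 0]], [1, [6, 48, 0], [0, 0, 0]], [1, [6, 48, 0], [0, 0, 0]], [1, [0, 0, 0], [0, 0, 0.129]], [1, [0, 0, 0], [0, 0, 0.129]], [1, [0, 0, 0], [0, 0, 0]]]'

```text
time_s: 7.15
ee_pos: [0.5438, -0.3387, 0.1676]
eef_rot: [-3.141, 0.001, -0.278]
force: [-0.0, -0.1, -0.9]
grip_width: 0.0358
grip_force: 15.0
```

```bash
python3 - <<'E'
from h import *
d=ctrl.camera("wrist"); cv2.imwrite("pics/w2.png",d["img"]); o=ctrl.get_obs(); print(o["ee_pos"],o["eef_rot"])
for t in ["chest_tray","crate_tray","barrel_tray"]:
    rect(t,"wrist",d,.014); print(t,[(np.round(q["at"],3).tolist(),round(q["score"],2)) for q in ctrl.place_of(t,"wrist")[:2]])
E
```

```text
[ 0.54384362 -0.33865432  0.16783273] [-3.14127254e+00  9.52036630e-04 -2.75328453e-01]
wrist chest_tray 0.76 c=(0.5488 -0.3411) size 0.070 0.066 ang 73.4
chest_tray [([0.517, 0.004, 0.042], 0.61), ([0.543, -0.337, 0.003], 0.57)]
wrist crate_tray 0.74 c=(0.6067 -0.2239) size 0.091 0.094 ang 16.6
crate_tray [([0.607, -0.222, 0.003], 0.84)]
wrist barrel_tray 0.82 c=(0.4815 -0.2057) size 0.069 0.059 ang 77.4
barrel_tray [([0.469, -0.201, -0.0], 0.87)]
```

View pics/w2.png

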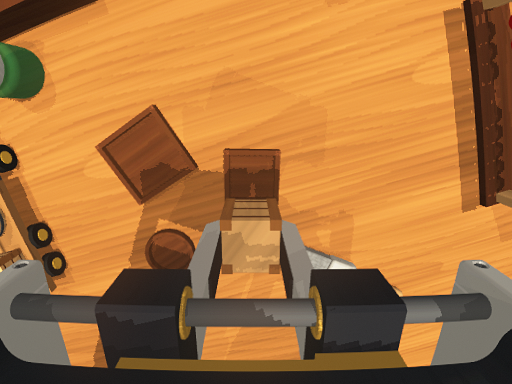

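The chest (251,245) lines up with its tray (251,175), so I'm lowering it.

carry_out --commands '[[1, [2, 0, 40], [0, 0, 0]], [1, [0, 0, 40], [0, 0, 0]], [1, [0, 0, 40], [0, 0, 0]], [1, [0, 0, 18], [0, 0, 0]], [1, [0, 0, 6], [0, 0, 0]], [1, [0, 0, 0], [0, 0, 0]]]'

```text
time_s: 8.25
ee_pos: [0.5465, -0.3397, 0.0255]
eef_rot: [3.141, -0.001, -0.278]
force: [-0.4, 0.3, -0.5]
grip_width: 0.0356
grip_force: 15.0
```

carry_out --commands '[[1, [0, 0, 3], [0, 0, 0]], [1, [0, 0, 2], [0, 0, 0]], [1, [0, 0, 0], [0, 0, 0]], [1, [0, 0, 0], [0, 0, 0]]]'

```text
time_s: 8.75
ee_pos: [0.546, -0.3394, 0.0196]
eef_rot: [3.142, -0.0, -0.278]
force: [0.3, 0.1, -0.7]
grip_width: 0.036
grip_force: 15.0
```

carry_out --commands '[[1, [0, 0, 1], [0, 0, 0]], [1, [0, 0, 0], [0, 0, 0]]]'

```text
time_s: 9.0
ee_pos: [0.5461, -0.3395, 0.0195]
eef_rot: [3.141, -0.0, -0.278]
force: [-4.0, 2.5, 8.9]
grip_width: 0.0361
grip_force: 15.0
```

carry_out --commands '[[0.3, [0, 0, 0], [0, 0, 0]], [0.3, [0, 0, 0], [0, 0, 0]], [0.3, [0, 0, 0], [0, 0, 0]], [0.3, [0, 0, -20], [0, 0, 0]], [0.3, [0, 0, -40], [0, 0, 0]], [0, [0, 0, -50], [0, 0, 0]], [0, [0, 0, -50], [0, 0, 0]], [0, [0, 0, 0], [0, 0, -0.129]], [0, [0, 0, 0], [0, 0, -0.129]]]'

```text
time_s: 10.12
ee_pos: [0.5461, -0.3395, 0.1807]
eef_rot: [3.14, -0.002, -0.016]
force: [-0.1, -0.4, -0.4]
grip_width: 0.0934
grip_force: 0.0
```

carry_out --commands '[[0, [6, -48, 0], [0, 0, 0]], [0, [6, -48, 0], [0, 0, 0]], [0, [6, -48, 0], [0, 0, 0]], [0, [6, -48, 0], [0, 0, 0]], [0, [5, -48, 0], [0, 0, 0]], [0, [5, -49, 0], [0, 0, 0]], [0, [5, -49, 0], [0, 0, 0]], [0, [0, 0, 0], [0, 0, 0]]]'

```text
time_s: 11.12
ee_pos: [0.592, 0.0006, 0.1799]
eef_rot: [-3.141, -0.002, -0.016]
force: [-0.5, -0.1, -0.6]
grip_width: 0.0941
grip_force: 0.0
```

```bash
python3 - <<'E'
from h import *
d=ctrl.camera("wrist"); cv2.imwrite("pics/w3.png",d["img"]); o=ctrl.get_obs(); print(o["ee_pos"],o["eef_rot"])
for t,z in [("barrel",.12)]:
    rect(t,"wrist",d,z); print(t,[(np.round(q["at"],3).tolist(),round(q["score"],2)) for q in ctrl.place_of(t,"wrist")[:2]])
E
```

```text
[ 0.59193444 -0.00116494  0.17971834] [ 3.14145112e+00 -1.32952994e-03 -1.79804241e-02]
wrist barrel 0.91 c=(0.5990 -0.0003) size 0.036 0.042 ang 89.0
barrel [([0.597, -0.001, 0.081], 0.73)]
```

View pics/w3.png

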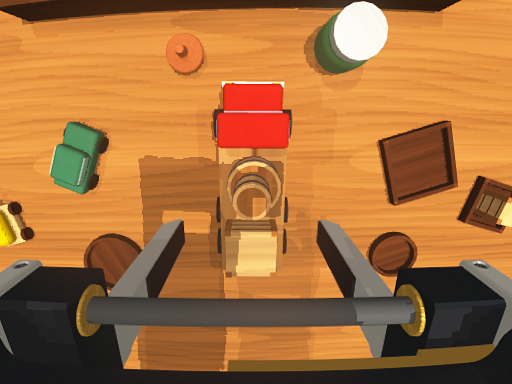

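The chest stands in its tray (490,203), and the barrel (251,197) is centred between the fingers. I'll nudge 4 mm forward, then grasp it.

carry_out --commands '[[0, [4, 0, 40], [0, 0, 0]], [0, [0, 0, 30], [0, 0, 0]], [0, [0, 0, 16], [0, 0, 0]], [1, [0, 0, 0], [0, 0, 0]], [1, [0, 0, 0], [0, 0, 0]], [1, [0, 0, 0], [0, 0, 0]], [1, [0, 0, 0], [0, 0, 0]], [1, [0, 0, 0], [0, 0, 0]], [1, [0, 0, 0], [0, 0, 0]], [1, [0, 0, 0], [0, 0, 0]]]' --squeeze 15

```text
time_s: 12.52
ee_pos: [0.5958, -0.0023, 0.0925]
eef_rot: [-3.142, -0.0, -0.02]
force: [-0.3, 0.1, 1.2]
grip_width: 0.0357
grip_force: 15.0
```

carry_out --commands '[[1, [0, 0, 0], [0, 0, 0]], [1, [0, 0, 0], [0, 0, 0]]]'

```text
time_s: 12.78
ee_pos: [0.5958, -0.0022, 0.0925]
eef_rot: [-3.142, -0.0, -0.02]
force: [0.2, 0.9, 2.5]
grip_width: 0.0357
grip_force: 15.0
```

carry_out --commands '[[1, [0, 0, -15], [0, 0, 0]], [1, [0, 0, -30], [0, 0, 0]], [1, [0, 0, -35], [0, 0, 0]], [1, [-24, 40, 0], [0, 0, 0]], [1, [-24, 41, 0], [0, 0, 0]], [1, [-24, 41, 0], [0, 0, 0]], [1, [-24, 41, 0], [0, 0, 0]], [1, [-25, 41, 0], [0, 0, 0]], [1, [0, 0, 0], [0, 0, 0]], [1, [0, 0, 0], [0, 0, 0]]]'

```text
time_s: 14.02
ee_pos: [0.471, -0.2036, 0.1732]
eef_rot: [3.141, -0.001, -0.02]
force: [-0.2, 0.8, 0.1]
grip_width: 0.0353
grip_force: 15.0
```

```bash
python3 - <<'E'
from h import *
d=ctrl.camera("wrist"); cv2.imwrite("pics/w4.png",d["img"]); o=ctrl.get_obs(); print(o["ee_pos"],o["eef_rot"])
for t in ["barrel_tray"]:
    rect(t,"wrist",d,.014); print(t,[(np.round(q["at"],3).tolist(),round(q["score"],2)) for q in ctrl.place_of(t,"wrist")[:2]])
E
```

```text
[ 0.47118586 -0.20324775  0.17295004] [ 3.14143965e+00 -5.93821742e-04 -1.96050434e-02]
wrist barrel_tray 0.64 c=(0.4740 -0.2036) size 0.067 0.066 ang 43.5
barrel_tray [([0.469, -0.2, -0.0], 0.89)]
```

View pics/w4.png

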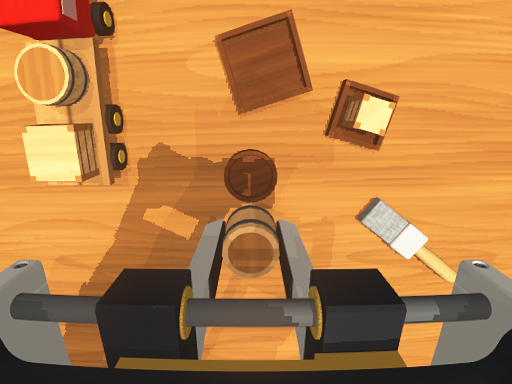

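The barrel (250,245) is in line with its tray (251,175), and the chest is in its own tray (365,112). Lowering the barrel now.

carry_out --commands '[[1, [1, 0, 40], [0, 0, 0]], [1, [0, 0, 40], [0, 0, 0]], [1, [0, 0, 40], [0, 0, 0]], [1, [0, 0, 22], [0, 0, 0]], [1, [0, 0, 8], [0, 0, 0]], [1, [0, 0, 2], [0, 0, 0]], [1, [0, 0, 0], [0, 0, 0]], [1, [0, 0, 0], [0, 0, 0]]]'

```text
time_s: 15.18
ee_pos: [0.4721, -0.204, 0.0212]
eef_rot: [3.141, -0.001, -0.02]
force: [-0.2, 1.7, -0.7]
grip_width: 0.0362
grip_force: 15.0
```

carry_out --commands '[[1, [0, 0, 2], [0, 0, 0]], [1, [0, 0, 1], [0, 0, 0]], [1, [0, 0, 0], [0, 0, 0]]]'

```text
time_s: 15.55
ee_pos: [0.472, -0.204, 0.0185]
eef_rot: [3.141, -0.001, -0.02]
force: [-3.9, 1.2, 12.6]
grip_width: 0.0356
grip_force: 15.0
```

Contact. I'll release, rise, and go to the tub at about (0.594, -0.003).

carry_out --commands '[[0.3, [0, 0, 0], [0, 0, 0]], [0.3, [0, 0, 0], [0, 0, 0]], [0.3, [0, 0, 0], [0, 0, 0]], [0.3, [0, 0, -20], [0, 0, 0]], [0.3, [0, 0, -40], [0, 0, 0]], [0, [0, 0, -50], [0, 0, 0]], [0, [0, 0, -40], [0, 0, 0]]]'

```text
time_s: 16.42
ee_pos: [0.4718, -0.2039, 0.1694]
eef_rot: [3.141, -0.001, -0.02]
force: [-0.3, -0.3, -1.1]
grip_width: 0.083
grip_force: 0.0
```

carry_out --commands '[[0, [24, -41, 0], [0, 0, 0]], [0, [24, -41, 0], [0, 0, 0]], [0, [24, -41, 0], [0, 0, 0]], [0, [24, -40, 0], [0, 0, 0]], [0, [22, -40, 0], [0, 0, 0]], [0, [0, 0, 0], [0, 0, 0]]]'

```text
time_s: 17.18
ee_pos: [0.5944, -0.0009, 0.1669]
eef_rot: [-3.141, 0.001, -0.017]
force: [-0.0, 0.1, -0.5]
grip_width: 0.0943
grip_force: 0.0
```

```bash
python3 - <<'E'
from h import *
d=ctrl.camera("wrist"); cv2.imwrite("pics/w5.png",d["img"]); o=ctrl.get_obs(); print(o["ee_pos"],o["eef_rot"])
for t in ["tub","crate","crate_tray","tub_tray"]:
    rect(t,"wrist",d,.078 if t in("tub","crate") else .014); print(t,[(np.round(q["at"],3).tolist(),round(q["score"],2)) for q in ctrl.place_of(t,"wrist")[:2]])
E
```

```text
[ 0.59380722 -0.00236869  0.16688955] [ 3.14157114e+00  8.43204584e-04 -1.83535927e-02]
wrist tub 0.77 c=(0.5981 -0.0020) size 0.057 0.062 ang 89.0
tub [([0.597, -0.002, 0.045], 0.89)]
wrist crate 0.76 c=(0.5256 0.0020) size 0.059 0.075 ang 88.5
crate [([0.52, 0.003, 0.043], 0.61)]
wrist crate_tray 0.96 c=(0.6069 -0.2174) size 0.094 0.096 ang 16.6
crate_tray [([0.605, -0.22, 0.001], 0.93)]
wrist tub_tray 0.87 c=(0.4848 0.2021) size 0.064 0.082 ang 47.9
tub_tray [([0.463, 0.202, 0.0], 0.66)]
```

View pics/w5.png

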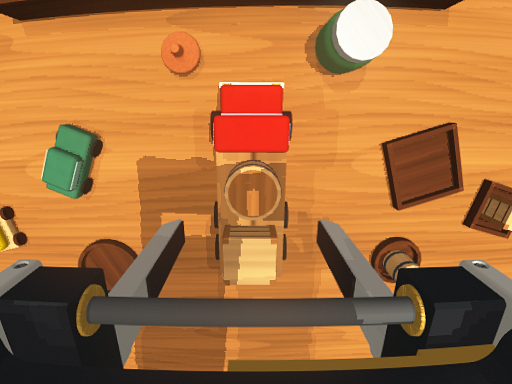

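The barrel stands in its tray (397,260). The tub (252,190) is centred, so I'm descending on it.

carry_out --commands '[[0, [3, 0, 40], [0, 0, 0]], [0, [0, 0, 40], [0, 0, 0]], [0, [0, 0, 24], [0, 0, 0]], [0, [0, 0, 6], [0, 0, 0]], [0, [0, 0, 0], [0, 0, 0]], [0, [0, 0, 0], [0, 0, 0]]]'

```text
time_s: 18.38
ee_pos: [0.5974, -0.0034, 0.0587]
eef_rot: [3.142, -0.002, -0.02]
force: [0.3, 0.2, -0.0]
grip_width: 0.0941
grip_force: 0.0
```

carry_out --commands '[[1, [0, 0, 0], [0, 0, 0]], [1, [0, 0, 0], [0, 0, 0]], [1, [0, 0, 0], [0, 0, 0]], [1, [0, 0, 0], [0, 0, 0]], [1, [0, 0, 0], [0, 0, 0]], [1, [0, 0, 0], [0, 0, 0]]]' --squeeze 20

```text
time_s: 19.12
ee_pos: [0.5968, -0.0033, 0.0575]
eef_rot: [-3.142, 0.0, -0.02]
force: [-0.8, 0.7, 1.3]
grip_width: 0.0575
grip_force: 20.0
```

carry_out --commands '[[1, [0, 0, -10], [0, 0, 0]], [1, [0, 0, -25], [0, 0, 0]], [1, [0, 0, -40], [0, 0, 0]], [1, [0, 0, -30], [0, 0, 0]], [1, [-27, -40, 0], [0, 0, 0]], [1, [-27, -40, 0], [0, 0, 0]], [1, [-27, -40, 0], [0, 0, 0]], [1, [-27, -40, 0], [0, 0, 0]], [1, [-28, -42, 0], [0, 0, 0]], [1, [0, 0, 0], [0, 0, 0]]]'

```text
time_s: 20.38
ee_pos: [0.4635, 0.2035, 0.1632]
eef_rot: [-3.141, -0.001, -0.017]
force: [0.5, -0.2, -1.2]
grip_width: 0.0575
grip_force: 20.0
```

```bash
python3 - <<'E'
from h import *
d=ctrl.camera("wrist"); cv2.imwrite("pics/w6.png",d["img"]); o=ctrl.get_obs(); print(o["ee_pos"],o["eef_rot"])
for t in ["tub_tray"]:
    rect(t,"wrist",d,.014); print(t,[(np.round(q["at"],3).tolist(),round(q["score"],2)) for q in ctrl.place_of(t,"wrist")[:2]])
E
```

```text
[0.46449084 0.20223474 0.16314134] [-3.14140534e+00 -8.34478943e-04 -1.78251431e-02]
tub_tray [([0.463, 0.201, -0.001], 0.57)]
```

View pics/w6.png

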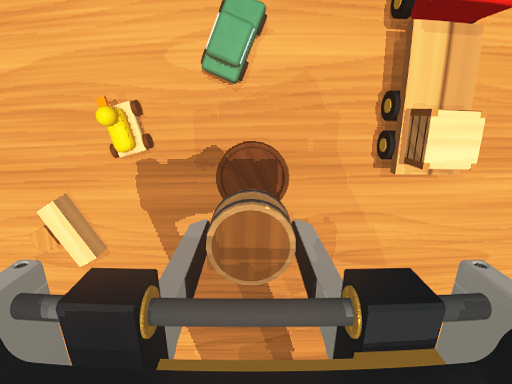

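The tub (251,243) is over its tray (252,176). Lowering.

carry_out --commands '[[1, [0, 0, 40], [0, 0, 0]], [1, [0, 0, 40], [0, 0, 0]], [1, [0, 0, 40], [0, 0, 0]], [1, [0, 0, 15], [0, 0, 0]], [1, [0, 0, 5], [0, 0, 0]], [1, [0, 0, 1], [0, 0, 0]], [1, [0, 0, 0], [0, 0, 0]], [1, [0, 0, 0], [0, 0, 0]]]'

```text
time_s: 21.52
ee_pos: [0.4653, 0.2015, 0.0222]
eef_rot: [-3.141, -0.001, -0.02]
force: [0.1, 0.8, -0.4]
grip_width: 0.0574
grip_force: 20.0
```

carry_out --commands '[[1, [0, 0, 2], [0, 0, 0]], [1, [0, 0, 1], [0, 0, 0]], [1, [0, 0, 0], [0, 0, 0]]]'

```text
time_s: 21.9
ee_pos: [0.4651, 0.2015, 0.0194]
eef_rot: [-3.141, -0.001, -0.02]
force: [-5.1, -1.8, 12.8]
grip_width: 0.0576
grip_force: 20.0
```

carry_out --commands '[[0.1, [0, 0, 0], [0, 0, 0]], [0.1, [0, 0, 0], [0, 0, 0]], [0.1, [0, 0, 0], [0, 0, 0]], [0.1, [0, 0, -20], [0, 0, 0]], [0.1, [0, 0, -40], [0, 0, 0]], [0, [0, 0, -50], [0, 0, 0]], [0, [0, 0, -40], [0, 0, 0]]]'

```text
time_s: 22.78
ee_pos: [0.4649, 0.2014, 0.1703]
eef_rot: [-3.141, -0.001, -0.02]
force: [-0.2, 0.5, -0.8]
grip_width: 0.0938
grip_force: 0.0
```

carry_out --commands '[[0, [14, 50, 0], [0, 0, 0]], [0, [14, 50, 0], [0, 0, 0]], [0, [14, 50, 0], [0, 0, 0]], [0, [14, 50, 0], [0, 0, 0]], [0, [0, 0, 0], [0, 0, 0]], [0, [0, 0, 0], [0, 0, 0]]]'

```text
time_s: 23.52
ee_pos: [0.5166, 0.0007, 0.1683]
eef_rot: [-3.141, 0.0, -0.021]
force: [-0.2, -0.5, -0.5]
grip_width: 0.0939
grip_force: 0.0
```

```bash
python3 - <<'E'
from h import *
d=ctrl.camera("wrist"); cv2.imwrite("pics/w7.png",d["img"]); o=ctrl.get_obs(); print(o["ee_pos"],o["eef_rot"])
for t in ["crate","tub"]:
    rect(t,"wrist",d,.078); print(t,[(np.round(q["at"],3).tolist(),round(q["score"],2)) for q in ctrl.place_of(t,"wrist")[:2]])
E
```

```text
[0.51660348 0.00114421 0.16833457] [-3.14141554e+00  3.08593614e-04 -1.95257188e-02]
wrist crate 0.95 c=(0.5204 0.0023) size 0.059 0.066 ang 88.3
wrist crate 0.38 c=(0.4855 0.1683) size 0.050 0.068 ang 31.9
crate [([0.52, 0.005, 0.041], 0.97)]
wrist tub 0.70 c=(0.4852 0.1682) size 0.051 0.069 ang 25.9
wrist tub 0.64 c=(0.5593 -0.2619) size 0.050 0.056 ang 73.8
tub [([0.467, 0.203, 0.006], 0.95)]
```

View pics/w7.png

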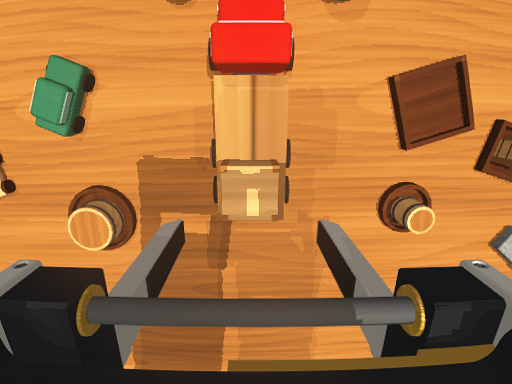

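The tub stands in its tray (100,220). The crate (251,190) is centred, so I'm descending on it.

carry_out --commands '[[0, [3, -1, 40], [0, 0, 0]], [0, [0, 0, 40], [0, 0, 0]], [0, [0, 0, 25], [0, 0, 0]], [0, [0, 0, 6], [0, 0, 0]], [0, [0, 0, 0], [0, 0, 0]], [0, [0, 0, 0], [0, 0, 0]]]'

```text
time_s: 24.52
ee_pos: [0.5205, 0.0013, 0.0586]
eef_rot: [3.142, -0.002, -0.02]
force: [-0.6, 1.1, 0.1]
grip_width: 0.0944
grip_force: 0.0
```

carry_out --commands '[[1, [0, 0, 0], [0, 0, 0]], [1, [0, 0, 0], [0, 0, 0]], [1, [0, 0, 0], [0, 0, 0]], [1, [0, 0, 0], [0, 0, 0]], [1, [0, 0, 0], [0, 0, 0]], [1, [0, 0, 0], [0, 0, 0]]]' --squeeze 20

```text
time_s: 25.28
ee_pos: [0.5199, 0.0012, 0.0575]
eef_rot: [3.142, -0.0, -0.02]
force: [-0.1, -0.3, 0.8]
grip_width: 0.0579
grip_force: 20.0
```

carry_out --commands '[[1, [0, 0, -10], [0, 0, 0]], [1, [0, 0, -25], [0, 0, 0]], [1, [0, 0, -40], [0, 0, 0]], [1, [0, 0, -30], [0, 0, 0]], [1, [18, 44, 0], [0, 0, 0]], [1, [18, 44, 0], [0, 0, 0]], [1, [18, 44, 0], [0, 0, 0]], [1, [18, 44, 0], [0, 0, 0]], [1, [18, 44, 0], [0, 0, 0]], [1, [0, 0, 0], [0, 0, -0.106]]]'

```text
time_s: 26.52
ee_pos: [0.6055, -0.2234, 0.1622]
eef_rot: [3.141, 0.0, 0.085]
force: [0.3, -0.1, -1.1]
grip_width: 0.0577
grip_force: 20.0
```

carry_out --commands '[[1, [0, 0, 0], [0, 0, -0.106]], [1, [0, 0, 0], [0, 0, -0.106]], [1, [0, 0, 0], [0, 0, 0]], [1, [0, 0, 0], [0, 0, 0]]]'

```text
time_s: 27.02
ee_pos: [0.6054, -0.2205, 0.1627]
eef_rot: [3.142, -0.0, 0.296]
force: [-0.8, 0.9, -0.6]
grip_width: 0.0582
grip_force: 20.0
```

```bash
python3 - <<'E'
from h import *
d=ctrl.camera("wrist"); cv2.imwrite("pics/w8.png",d["img"]); o=ctrl.get_obs(); print(o["ee_pos"],o["eef_rot"])
for t in ["crate_tray"]:
    rect(t,"wrist",d,.014); print(t,[(np.round(q["at"],3).tolist(),round(q["score"],2)) for q in ctrl.place_of(t,"wrist")[:2]])
E
```

```text
[ 0.60537869 -0.22052108  0.16264816] [ 3.14153199e+00 -7.58965057e-05  2.95855014e-01]
wrist crate_tray 0.79 c=(0.6228 -0.2171) size 0.059 0.090 ang 16.8
wrist crate_tray 0.29 c=(0.5719 -0.3444) size 0.073 0.021 ang 74.4
crate_tray [([0.606, -0.219, 0.003], 0.87)]
```

View pics/w8.png

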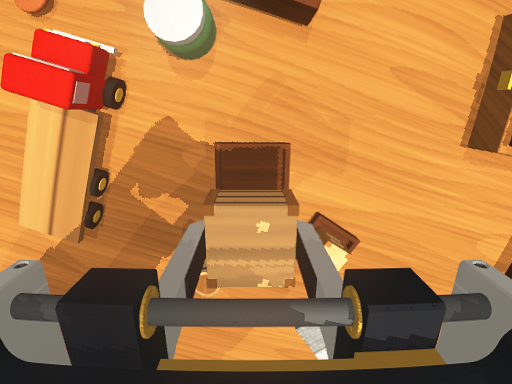

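The crate (251,240) is aligned with its tray (252,168). Lowering.

carry_out --commands '[[1, [1, 0, 40], [0, 0, 0]], [1, [0, 0, 40], [0, 0, 0]], [1, [0, 0, 40], [0, 0, 0]], [1, [0, 0, 15], [0, 0, 0]], [1, [0, 0, 5], [0, 0, 0]], [1, [0, 0, 1], [0, 0, 0]], [1, [0, 0, 0], [0, 0, 0]], [1, [0, 0, 0], [0, 0, 0]]]'

```text
time_s: 28.18
ee_pos: [0.6067, -0.2204, 0.0223]
eef_rot: [3.141, -0.001, 0.298]
force: [-0.8, -0.4, -0.2]
grip_width: 0.0575
grip_force: 20.0
```

carry_out --commands '[[1, [0, 0, 2], [0, 0, 0]], [1, [0, 0, 1], [0, 0, 0]], [1, [0, 0, 0], [0, 0, 0]]]'

```text
time_s: 28.55
ee_pos: [0.6066, -0.2203, 0.0195]
eef_rot: [3.141, -0.001, 0.298]
force: [-3.8, 1.9, 8.6]
grip_width: 0.0577
grip_force: 20.0
```

carry_out --commands '[[0.1, [0, 0, 0], [0, 0, 0]], [0.1, [0, 0, 0], [0, 0, 0]], [0.1, [0, 0, 0], [0, 0, 0]], [0.1, [0, 0, -20], [0, 0, 0]], [0.1, [0, 0, -40], [0, 0, 0]], [0, [0, 0, -50], [0, 0, 0]], [0, [0, 0, -50], [0, 0, 0]], [0, [-50, 0, 0], [0, 0, 0]], [0, [-50, 0, 0], [0, 0, 0]], [0, [-50, 0, 0], [0, 0, 0]]]'

```text
time_s: 29.8
ee_pos: [0.4615, -0.2645, 0.1799]
eef_rot: [3.14, -0.001, 0.298]
force: [0.2, 0.1, 0.5]
grip_width: 0.094
grip_force: 0.0
```

```bash
python3 - <<'E'
from h import *
d=ctrl.camera("wrist"); cv2.imwrite("pics/w9.png",d["img"])
s=ctrl.camera("scene")["img"]; cv2.imwrite("pics/s9.png",cv2.resize(s[150:280,110:360],None,fx=3,fy=3,interpolation=cv2.INTER_CUBIC))
for c in ["scene","top"]:
    if c=="top": ctrl.camera(c)
    for t in ["lorry","crate","tub","chest","barrel"]: print(c,t,[(np.round(q["at"],3).tolist(),round(q["score"],2)) for q in ctrl.place_of(t,c)[:1]])
E
```

```text
scene lorry [([0.581, -0.004, 0.0], 0.65)]
scene crate [([0.606, -0.219, 0.003], 0.6)]
scene tub [([0.463, 0.201, 0.004], 0.63)]
scene chest [([0.547, -0.338, 0.005], 0.62)]
scene barrel [([0.466, -0.202, 0.007], 0.65)]
top lorry [([0.578, -0.004, 0.004], 0.78)]
top crate [([0.604, -0.224, 0.003], 0.6)]
top tub [([0.465, 0.206, 0.002], 0.78)]
top chest [([0.549, -0.336, -0.001], 0.62)]
top barrel [([0.472, -0.203, 0.003], 0.61)]
```

View pics/s9.png

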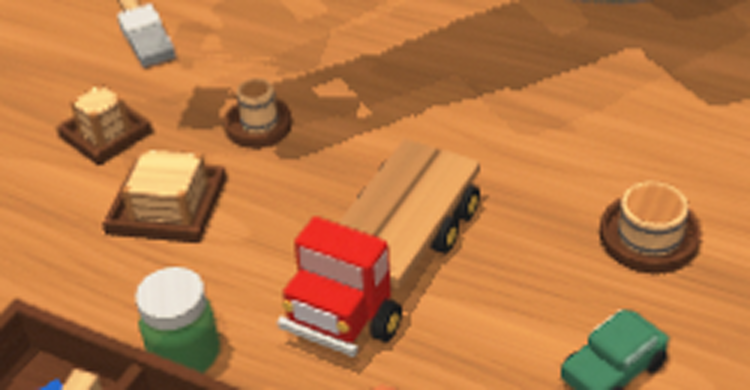

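View pics/w9.png

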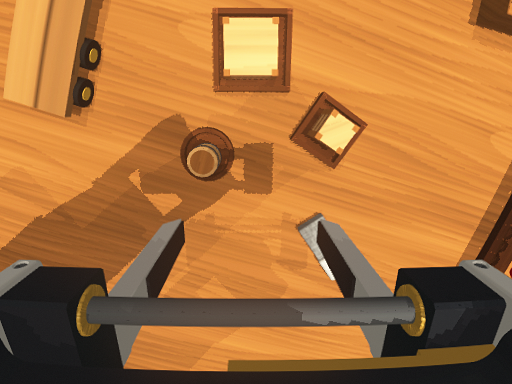

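All four pieces stand upright and flat inside their matching trays, and the lorry is empty where it was. In the wrist view the crate is at (252,48), the chest at (333,131) and the barrel at (205,160). The tub shows at (652,218) in the scene crop. Handing in.

```bash
python3 -c "
from station import ctrl
print(ctrl.hand_in())"
```

```text
the job is handed in; nothing more can be done
None
```

The job is handed in: crate, tub, chest and barrel each stand upright in their matching trays, and the lorry is empty, within about 4 mm of where it started by the camera estimates; no verdict came back.

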